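# Show which sherd closes the gap in the mended dish

## Robot

A 6-joint arm with a two-finger parallel gripper is mounted at the origin on the work surface. World frame = base frame: x ahead of the robot, y to its left, z up, the work surface at z = 0. Lengths are in m, angles in rad, forces in N, time in s.
With the tool pointing down it reaches from about 0.325 to 0.85 m from the base axis. Payload 4.4 kg.
Tool frame: the origin (TCP) lies between the finger pads, 19 mm behind the fingertips; this is the grasp point; z points along the fingers, y is the line along which they close (so a half turn about z gives the same grasp; the last joint's range is limited). The gripper opens to 94 mm and grips with 3 to 60 N. Pads are 16 mm wide; open, the fingers measure 119 mm over their backs; the gripper's body (75 mm by 177 mm) begins 78 mm behind the grasp point.
Start: joints at [0.962, 0.207, 1.542, -0, 1.393, -0.15], TCP at [0.255, 0.516, 0.224] pointing down, gripper open.
Joint ranges: [-2.73, 2.73], [-0.86, 2.22], [0.23, 2.46], [-1.11, 4.25], [0.08, 2.63], [-2.82, 2.82]. Speed limits (rad/s): [2.79, 2.79, 3.14, 3.14, 3.14, 3.14].

## Interface

Orientations are given as a rotation vector (axis times angle).
In Python, from workcell import robot gives the robot as it stands.
- The arm moves only by the shell command python3 -m handwheel 'ROWS' [OPENING] [FORCE]. ROWS is a JSON object of lists of equal length, an entry for each row: "translation": the shift along the tool's x, y, z in m, a list of three; "rotation": the turn, a rotation vector about the tool's x, y, z in rad, a list of three. In form: {"translation": [[x, y, z], ...], "rotation": [[rx, ry, rz], ...]}. A call has 1 to 5 rows; each row is the pose to reach, as a shift and turn from the pose commanded when the call began, along the tool's axes at that moment; what a row does not reach only later rows make up. A row lasts 1/12 s, in which the tool goes at most 41.7 mm and 7.16 degrees, less where a joint would pass 70% of its speed; a pose out of reach is approached as far as the arm can. A call with a gripper value outside its range is refused whole. OPENING is the closure, from -1 (fully open) to 1 (shut), set as the call begins (- or left out, the last holds). The fingers move at their own pace and stop on an object; FORCE is the grip in N (left out, the last holds). Time passes only in rows, so rows that repeat a pose let the fingers close. It gives the time, the measured TCP pose, the force, the opening and the grip force at its end, in the units of the state.
- robot.read_state(): the state, without advancing time (a new reading comes with each control period).
- robot.read_camera(name): name is "scene" or "top" or "wrist"; returns a dict with "img" (420x560x3 uint8, red, green, blue), "fx", "fy", "cx", "cy" (pixels), "world_to_cam" (4x4, takes a point from world to camera coordinates); the wrist camera has in their place "hand_eye" (4x4, takes a point from camera to tool coordinates, whose origin is the TCP and whose axes are the flange's). Camera axes: x right, y down, z forward; pixel columns grow to the right and rows downward; lengths in m; the calibration is good to about 2 mm. A picture is of the moment at which its call begins: read the wrist's pose just before it. There is no depth.
- robot.sign_off(): hands the job in; it is judged then, once.
The state is a dict: "time": time; "q": joint angles; "joint_vel": joint speeds; "effort": joint torques, N m; "eef_pos": TCP position; "orientation": TCP orientation; "ft_force": force on the tool from outside, world axes, zero at the start; "ft_torque": the same for the moment, N m; "width": finger opening in m; "grip_force": force on a finger pad.
Only numpy, scipy, OpenCV 4.12 (cv2) and the standard library are available. Lean on these libraries where they do the work, as an engineer would, in place of code of your own. Each camera call takes 0.05 s, during which the arm holds its last target. There are 200 camera calls.

## Task

Show a colleague where the loose handle belongs in the mended dish: with the fingers pointing straight down, point at the middle of the loose rim sherd that carries a loop handle, fingertips about 2 cm above it, and stay there for two seconds; then point in the same way at the middle of the gap in the dish's rim, fingertips about 2 cm above where the rim would run, again for two seconds. Then lift the hand well away, 15 cm or more from both, and finish. Touch nothing at all, and keep the hand high on the way so that it does not point at any of the other three sherds.

Things in the scene. Friction and masses are not known exactly. Their poses are not given: they have to be found in the camera images.
- handle_sherd: the loose piece missing from the dish: curved brown rim sherd lying rim down, with a D-shaped loop handle (13 mm bar) flat on the table along its convex side; 96 mm along the rim, 75 mm across, broken edge up to 33 mm above the table. Origin: middle of the piece, at table height, 9 mm outside the middle of the rim; x points out through the loop, z up. Any yaw.
- dish: mended earthenware dish standing upright: rim 212 mm across, 60 mm high, walls 8 mm, patched with beige masking tape. Origin: centre of the underside, at table height; z up. At -x it keeps its one horizontal D-shaped loop handle, reaching 150 mm from the centre; across from it, at +x, a piece of the rim is missing. Stands loose, at any yaw.
- dish_gap (a point): the middle of the gap in the dish's rim, where the rim would run: 102 mm from the dish's centre along its +x, 60 mm above the table. The gap is about 105 mm long along the rim and its ragged bottom lies about 30 mm above the table.
- rim_sherd: bystander: a plain curved rim sherd without a handle, lying rim down, 90 mm long, 35 mm across, up to 41 mm high; origin about at its middle, at table height
- base_sherd: bystander: the round base of a beaker standing on its foot, foot 68 mm across, ragged wall up to 33 mm high; origin: centre of its underside
- strap_sherd: bystander: a jug's broken strap handle lying on its side, a C-shaped strap 90 mm long, 50 mm across, 9 mm thick and 20 mm high, with a scrap of wall 26 mm high at one end; origin: near the middle of the C, at table height
- jug: bystander: a small mended round-bellied jug with a narrow neck and a handle, 92 mm across, 140 mm high, standing to the right of the dish; origin: centre of its underside
There are look-alikes about, which are no part of the job. Leave any turquoise look-alike of the handle_sherd alone.

How it is judged:
On the way, in this order (a step that is already met when the one before it is completed fails the run):
1. fingers pointing down (within 30 degrees), the tool point stays within 25 mm sideways of the middle of the loose handle sherd and 48 to 90 mm above the table for 1.5 s (horizontal distance between the grasp point and handle_sherd below 0.025 m and height (world z) of the grasp point between 0.048 and 0.09 m and angle between the grasp point's own z axis and vertical above 2.6 rad), for 1.5 s.
2. fingers pointing down (within 30 degrees), the tool point stays within 25 mm sideways of the middle of the gap and 75 to 120 mm above the table for 1.5 s (horizontal distance between the grasp point and dish_gap below 0.025 m and height (world z) of the grasp point between 0.075 and 0.12 m and angle between the grasp point's own z axis and vertical above 2.6 rad), for 1.5 s.
At the end, for the whole second after the job is handed in: both dwells made in order, the tool point at least 150 mm from the gap and from the handle sherd, and the dish, the jug and all four sherds at rest within 5 mm of where they were (distance between the grasp point and dish_gap above 0.15 m and distance between the grasp point and handle_sherd above 0.15 m and distance of each of handle_sherd, dish, rim_sherd, base_sherd, strap_sherd, jug from where it was at the start of the episode below 0.005 m and linear speed of each of handle_sherd, dish, rim_sherd, base_sherd, strap_sherd, jug below 0.02 m/s); the robot touches nothing.
It fails at once if the hand or arm touches something (more than 0.3 N) (contact force between any of the fingers, the arm and anything else above 0.3 N).
It fails at once if a sherd, the dish or the jug is shifted or lifted more than 5 mm (distance of any of handle_sherd, dish, rim_sherd, base_sherd, strap_sherd, jug from where it was at the start of the episode above 0.005 m).
It fails at once if the hand points at a wrong sherd: tool point within 20 mm sideways of its middle and less than 85 mm above the table ((horizontal distance between the grasp point and rim_sherd below 0.02 m and height (world z) of the grasp point below 0.085 m) or (horizontal distance between the grasp point and base_sherd below 0.02 m and height (world z) of the grasp point below 0.085 m) or (horizontal distance between the grasp point and strap_sherd below 0.02 m and height (world z) of the grasp point below 0.085 m)).
It also fails if it takes over 48 s, if anything falls off the work surface, if the arm or the gripper's body presses on something with over 40 N, if the wrist force passes 120 N, or if a joint passes its speed limit or range.

## Working session

There is one attempt and no reset: what is moved stays moved. The work goes in short steps, Python scripts to look and compute and a shell command to move; the robot and the scene stay as the last step left them, time stands still between calls to the robot, and variables do not carry over. Pictures are saved under pics/ and viewed, at most 10 in all, crops included, and the job is handed in when it is done.

```bash
mkdir -p pics; python3 - <<'E'
from workcell import robot
import cv2,pickle
s=robot.read_state(); print(s)
d={}
for n in("top","scene"):
    c=robot.read_camera(n); d[n]=c
    cv2.imwrite(f"pics/{n}0.png",c["img"][:,:,::-1]); print(n,c["fx"],c["cx"],c["cy"],c["world_to_cam"].tolist() if hasattr(c["world_to_cam"],'tolist') else c["world_to_cam"])
pickle.dump(d,open("cams.pkl","wb"))
E
```

```text
{'time': 0.0, 'q': array([ 9.61476052e-01,  2.07415922e-01,  1.54294425e+00,  2.64616355e-05,
        1.39346754e+00, -1.50485923e-01]), 'joint_vel': array([ 5.83753259e-04,  7.44057472e-04, -1.83454008e-04,  8.85713305e-04,
       -2.06613702e-04, -7.32661904e-05]), 'effort': array([-1.94250519e-03, -3.70882237e+01, -2.81415761e+01,  6.96833851e-02,
        3.62109742e-02, -1.73309900e-04]), 'eef_pos': array([0.25422813, 0.51490423, 0.22309767]), 'orientation': array([-0.71424243, -3.05844613,  0.00324445]), 'ft_force': array([-1.04820721,  0.32186945,  0.55712486]), 'ft_torque': array([0.02366246, 0.0170952 , 0.04802659]), 'grip_force': 0.0, 'width': 0.09395455348333247}
top 393.4030344931441 286.6058299184721 209.8747227505904 [[-0.003255334359745807, -0.9999925749834689, -0.002062226015150035, 0.020402276086621915], [-0.9830726162258343, 0.0035780181020089474, -0.18318141011946368, 0.4975747235882787], [0.183187428676478, 0.001431001185533946, -0.983076964540675, 1.0281074377273378], [0.0, 0.0, 0.0, 1.0]]
scene 412.5132789505191 274.96084922650095 209.58229385597957 [[-0.8546757586380368, 0.5191428057496621, 0.004482726275881037, 0.4246178971824833], [0.37701714416888626, 0.6265810820529785, -0.6820954629786475, -0.14571338564027164], [-0.35691374392033887, -0.5812803926262152, -0.731249399691432, 1.558952776650412], [0.0, 0.0, 0.0, 1.0]]
```

View pics/top0.png

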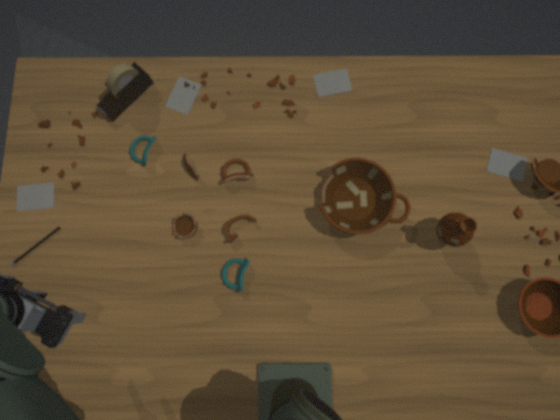

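View pics/scene0.png

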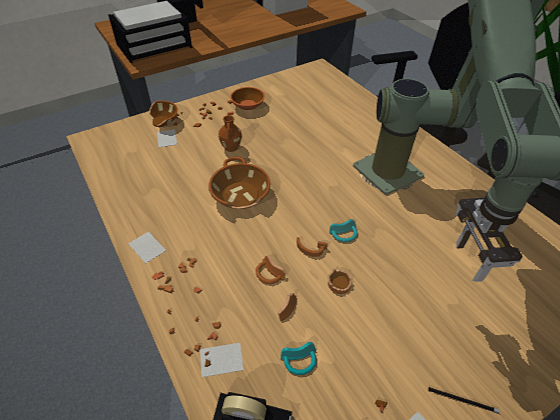

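Candidates in the top view for the handle sherd are brown with a loop at (236,171), turquoise at (142,150) and (235,274), the C-strap at (238,226) and the plain rim sherd at (190,166). By the description I choose (236,171). The dish is at (358,197), with its handle at right (399,208) and its gap at left. I'll check this in a close crop.

```bash
python3 - <<'E'
import cv2,pickle,numpy as np
d=pickle.load(open("cams.pkl","rb"))
a=d["top"]["img"][140:255,205:420,::-1]
a=cv2.resize(a,None,fx=3.7,fy=3.7,interpolation=cv2.INTER_CUBIC)
a=np.clip(a.astype(float)*1.7,0,255).astype(np.uint8)
cv2.imwrite("pics/crop1.png",a)
print(a.shape)
E
```

```text
(426, 796, 3)
```

View pics/crop1.png

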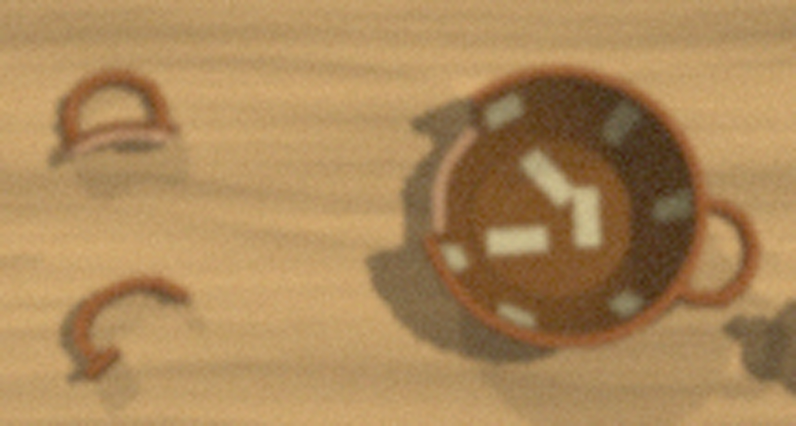

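```bash
cat > geo.py <<'E'
import cv2,pickle,numpy as np
d=pickle.load(open("cams.pkl","rb"))
def ray(c,uv,z):
    T=np.array(c["world_to_cam"]);R,t=T[:3,:3],T[:3,3];o=-R.T@t
    v=R.T@np.array([(uv[0]-c["cx"])/c["fx"],(uv[1]-c["cy"])/c["fy"],1]);return o+v*(z-o[2])/v[2]
def proj(c,P):
    T=np.array(c["world_to_cam"]);p=np.atleast_2d(P)@T[:3,:3].T+T[:3,3]
    return p[:,:2]/p[:,2:]*[c["fx"],c["fy"]]+[c["cx"],c["cy"]]
E
python3 - <<'E'
from geo import *
t=d["top"]; C=lambda x,y,z: ray(t,(205+(x+.5)/3.7-.5,140+(y+.5)/3.7-.5),z)
pts=[(565,68),(640,90),(690,150),(708,190),(683,290),(640,328),(575,346),(500,320),(430,240),(472,100)]
P=np.array([C(*p,.06)[:2] for p in pts]); A=np.c_[2*P,np.ones(len(P))]
s=np.linalg.lstsq(A,(P**2).sum(1),rcond=None)[0];cen=s[:2];print("dish",cen,np.sqrt(s[2]+cen@cen))
h=C(758,250,.05)[:2]-cen; print("handle",np.linalg.norm(h),np.degrees(np.arctan2(*-h[::-1])))
for p in[(476,103),(430,237)]:
    e=C(*p,.06)[:2]-cen;print("gapend",np.degrees(np.arctan2(e[1],e[0])))
tip=C(113,68,.007)[:2]; a=C(65,150,.004)[:2]; b=C(175,128,.004)[:2]
ch=b-a; n=np.array([-ch[1],ch[0]])/np.linalg.norm(ch); n*=np.sign(n@(tip-a))
print("tip",tip,"ends",a,b,np.linalg.norm(ch),"n",n,"origin",tip-.039*n)
def draw(o,n,cen,ya):
    out=[]
    y=np.array([-n[1],n[0]]);th=np.radians(np.linspace(-26,26,15))
    dc=o-.111*n
    for r,z in((.106,0),):
        out+= [np.r_[dc+r*(np.cos(k)*n+np.sin(k)*y),z] for k in th]
    out+=[np.r_[o,0],np.r_[o+.039*n,.0065]]
    a=np.radians(ya)
    out+=[np.r_[cen+.106*np.array([np.cos(k),np.sin(k)]),.06] for k in a+np.radians(np.linspace(30,330,40))]
    out+=[np.r_[cen+.102*np.array([np.cos(a),np.sin(a)]),.06],np.r_[cen-.15*np.array([np.cos(a),np.sin(a)]),.05]]
    return np.array(out)
M=draw(tip-.039*n,n,cen,77)
ims=[]
for nm,(x,y,w,hh) in(("top",(205,140,215,115)),("scene",(195,150,140,140))):
    c=d[nm];f=3.7 if nm=="top" else 4
    im=cv2.resize(c["img"][y:y+hh,x:x+w,::-1],None,fx=f,fy=f,interpolation=cv2.INTER_CUBIC)
    im=cv2.convertScaleAbs(im,alpha=1.5)
    for p in proj(c,M): cv2.circle(im,tuple(int(v) for v in (p-[x,y]+.5)*f),2,(0,255,0),-1)
    cv2.imwrite(f"pics/ov_{nm}.png",im)
for nm,px in(("rim",(190,166)),("base",(184,226)),("strap",(238,226)),("jug",(456,230))): print(nm,ray(t,px,.02)[:2])
E
```

```text
dish [ 0.5361952  -0.17472727] 0.10349847461965783
handle 0.1449098994654995 76.78721176978446
gapend 40.07570620823616
gapend 103.65991496182843
tip [0.65860194 0.16755525] ends [0.59315503 0.20396606] [0.61054763 0.1185478 ] 0.08717099711465182 n [0.97989318 0.1995228 ] origin [0.6203861  0.15977386]
rim [0.63105433 0.29443849]
base [0.45795855 0.30388523]
strap [0.45742549 0.15384907]
jug [ 0.44410041 -0.45006402]
```

View pics/ov_top.png

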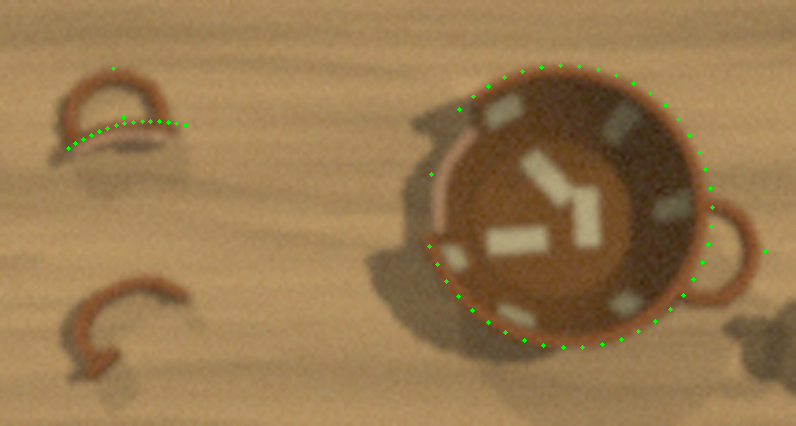

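View pics/ov_scene.png

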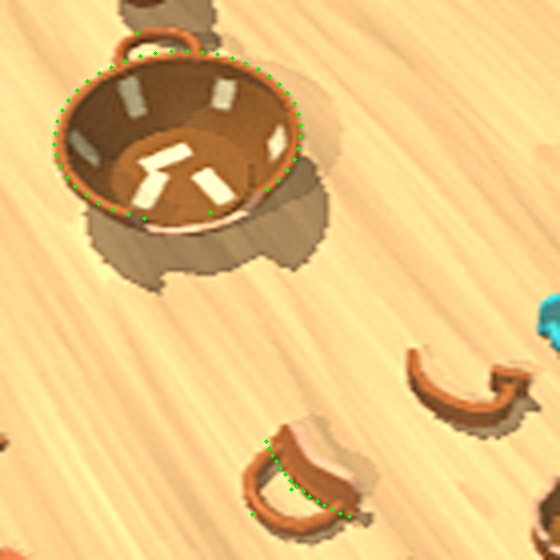

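The overlay fits within about 5 mm. The sherd's middle is at (0.620, 0.160), and at a yaw of about 75° the gap is at (0.562, -0.076). Now I'll work out the shifts in tool axes.

```bash
cat > sh.py <<'E'
import sys,numpy as np
from workcell import robot
from scipy.spatial.transform import Rotation as R
s=robot.read_state();Q=R.from_rotvec(s["orientation"])
print(s["time"],s["eef_pos"].round(4),np.linalg.norm(s["ft_force"]).round(2),"z",Q.as_matrix()[:,2].round(3))
for a in sys.argv[1:]: print(a,(Q.inv().apply(np.array(eval(a))-s["eef_pos"])).round(3))
E
python3 sh.py .62,.16,.2 .62,.16,.072 .562,-.076,.2
```

```text
0.1 [0.2543 0.515  0.2232] 0.9 z [-0.001 -0.002 -1.   ]
.62,.16,.2 [-0.485 -0.156  0.023]
.62,.16,.072 [-0.485 -0.156  0.151]
.562,-.076,.2 [-0.538 -0.394  0.024]
```

```bash
python3 -m handwheel '{"translation":[[-0.025,-0.008,0],[-0.06,-0.019,0],[-0.095,-0.03,0],[-0.13,-0.042,0],[-0.165,-0.053,0]],"rotation":[[0,0,0],[0,0,0],[0,0,0],[0,0,0],[0,0,0]]}' 0.6
python3 -m handwheel '{"translation":[[-0.036,-0.012,0],[-0.072,-0.023,0],[-0.108,-0.035,0],[-0.144,-0.046,0],[-0.18,-0.058,0]],"rotation":[[0,0,0],[0,0,0],[0,0,0],[0,0,0],[0,0,0]]}'
python3 -m handwheel '{"translation":[[-0.035,-0.011,0.005],[-0.07,-0.022,0.01],[-0.1,-0.032,0.015],[-0.125,-0.04,0.02],[-0.14,-0.045,0.023]],"rotation":[[0,0,0],[0,0,0],[0,0,0],[0,0,0],[0,0,0]]}'
python3 - <<'E'
from workcell import robot
import cv2
cv2.imwrite("pics/w1.png",robot.read_camera("wrist")["img"][:,:,::-1])
E
python3 sh.py .62,.16,.072
```

```text
time: 0.52
eef_pos: [0.3796, 0.3935, 0.2237]
orientation: [-0.713, -3.059, 0.001]
ft_force: [0.2, 0.5, 0.0]
width: 0.0645
grip_force: 0.0
time: 0.93
eef_pos: [0.5156, 0.2617, 0.2238]
orientation: [-0.714, -3.059, 0.0]
ft_force: [0.0, 0.5, -0.2]
width: 0.0308
grip_force: 0.0
time: 1.35
eef_pos: [0.6216, 0.1582, 0.1997]
orientation: [-0.718, -3.057, 0.002]
ft_force: [0.0, -0.3, 0.3]
width: 0.0191
grip_force: 0.0
1.4 [0.6226 0.1568 0.1992] 2.1 z [-0.001 -0.002 -1.   ]
.62,.16,.072 [0.004 0.002 0.127]
```

View pics/w1.png

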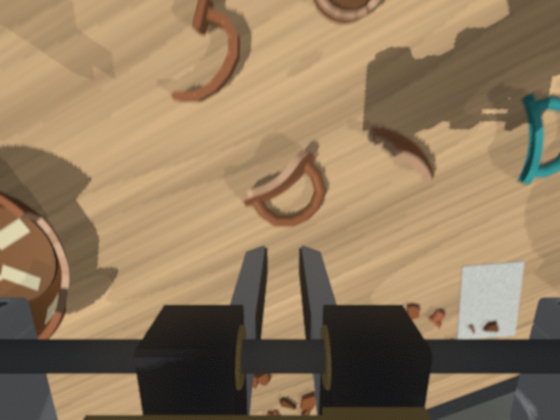

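The wrist view shows the brown handle sherd with loop tip at about (302,221) and rim ends at (250,202) and (312,160). I'll cross-check the position with these.

```bash
python3 - <<'E'
from workcell import robot
from scipy.spatial.transform import Rotation as R
import numpy as np, geo
s=robot.read_state();c=robot.read_camera("wrist")
T=np.eye(4);T[:3,:3]=R.from_rotvec(s["orientation"]).as_matrix();T[:3,3]=s["eef_pos"]
c["world_to_cam"]=np.linalg.inv(T@np.array(c["hand_eye"]))
print("est px",geo.proj(c,[[.62,.16,0],[.62,.16,.02],[.62+.039*.98,.16+.039*.2,.007]]))
tip=geo.ray(c,(303,221),.007);a=geo.ray(c,(252,204),.005);b=geo.ray(c,(313,160),.005)
ch=(b-a)[:2];n=np.array([-ch[1],ch[0]])/np.linalg.norm(ch);n*=np.sign(n@(tip-a)[:2])
print(tip,a,b,n,np.linalg.norm(ch),(a+b)[:2]/2+.02*n, tip[:2]-.039*n)
E
```

```text
est px [[285.65435362 191.28088552]
 [285.74492033 195.23147996]
 [306.6830007  218.96365288]]
[0.65854734 0.16298758 0.007     ] [0.61520342 0.11978237 0.005     ] [0.60111436 0.20260171 0.005     ] [0.98583662 0.16770854] 0.08400919925143424 [0.62787562 0.16454621] [0.62009971 0.15644695]
```

The cross-check agrees to within a few mm, so I'll descend and dwell.

```bash
python3 -m handwheel '{"translation":[[0.001,0,0.025],[0.002,0.001,0.055],[0.003,0.002,0.085],[0.003,0.002,0.11],[0.003,0.002,0.127]],"rotation":[[0,0,0],[0,0,0],[0,0,0],[0,0,0],[0,0,0]]}'
python3 -m handwheel '{"translation":[[0,0,0],[0,0,0],[0,0,0],[0,0,0],[0,0,0]],"rotation":[[0,0,0],[0,0,0],[0,0,0],[0,0,0],[0,0,0]]}'
python3 -m handwheel '{"translation":[[0,0,0],[0,0,0],[0,0,0],[0,0,0],[0,0,0]],"rotation":[[0,0,0],[0,0,0],[0,0,0],[0,0,0],[0,0,0]]}' >/dev/null
python3 -m handwheel '{"translation":[[0,0,0],[0,0,0],[0,0,0],[0,0,0],[0,0,0]],"rotation":[[0,0,0],[0,0,0],[0,0,0],[0,0,0],[0,0,0]]}' >/dev/null
python3 -m handwheel '{"translation":[[0,0,0],[0,0,0],[0,0,0],[0,0,0],[0,0,0]],"rotation":[[0,0,0],[0,0,0],[0,0,0],[0,0,0],[0,0,0]]}' >/dev/null
python3 -m handwheel '{"translation":[[0,0,0],[0,0,0],[0,0,0],[0,0,0],[0,0,0]],"rotation":[[0,0,0],[0,0,0],[0,0,0],[0,0,0],[0,0,0]]}' 
python3 - <<'E'
from workcell import robot
import cv2
cv2.imwrite("pics/s2.png",robot.read_camera("scene")["img"][:,:,::-1])
E
python3 sh.py .62,.16,.2 .562,-.076,.2
```

```text
time: 1.87
eef_pos: [0.6153, 0.1658, 0.0714]
orientation: [-0.71, -3.055, 0.002]
ft_force: [0.1, -0.9, 0.2]
width: 0.019
grip_force: 0.0
time: 2.28
eef_pos: [0.62, 0.1645, 0.0766]
orientation: [0.713, 3.056, 0.002]
ft_force: [-0.1, -0.4, -1.0]
width: 0.0185
grip_force: 0.0
time: 3.95
eef_pos: [0.6186, 0.164, 0.0743]
orientation: [0.714, 3.059, 0.0]
ft_force: [-0.6, 0.4, -0.3]
width: 0.0192
grip_force: 0.0
4.0 [0.6186 0.164  0.0742] 0.45 z [-0. -0. -1.]
.62,.16,.2 [-0.003 -0.003 -0.126]
.562,-.076,.2 [-0.056 -0.24  -0.126]
```

View pics/s2.png

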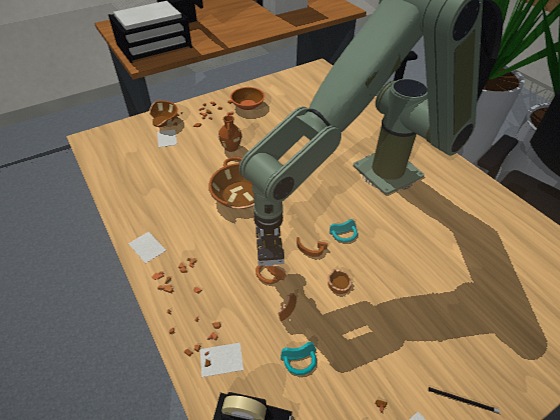

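The hand points down just over the brown handle sherd at about (268,270), and nothing has shifted. Next I'll lift and cross to above the gap.

```bash
python3 -m handwheel '{"translation":[[0,0,-0.025],[0,0,-0.055],[0,0,-0.085],[0,0,-0.11],[0,0,-0.126]],"rotation":[[0,0,0],[0,0,0],[0,0,0],[0,0,0],[0,0,0]]}' >/dev/null
python3 -m handwheel '{"translation":[[-0.006,-0.025,0],[-0.014,-0.06,0],[-0.022,-0.095,0],[-0.03,-0.13,0],[-0.038,-0.165,0]],"rotation":[[0,0,0],[0,0,0],[0,0,0],[0,0,0],[0,0,0]]}' >/dev/null
python3 -m handwheel '{"translation":[[-0.007,-0.03,0],[-0.013,-0.055,0],[-0.018,-0.075,0],[-0.018,-0.075,0],[-0.018,-0.075,0]],"rotation":[[0,0,0],[0,0,0],[0,0,0],[0,0,0],[0,0,0]]}'
python3 - <<'E'
from workcell import robot
from scipy.spatial.transform import Rotation as R
import numpy as np, geo,cv2
s=robot.read_state();c=robot.read_camera("wrist")
T=np.eye(4);T[:3,:3]=R.from_rotvec(s["orientation"]).as_matrix();T[:3,3]=s["eef_pos"]
c["world_to_cam"]=np.linalg.inv(T@np.array(c["hand_eye"]))
im=c["img"][:,:,::-1].copy()
cen=np.array([.5362,-.1747]);k=np.radians(75+np.linspace(-29,29,15))
for p in geo.proj(c,np.c_[cen[0]+.102*np.cos(k),cen[1]+.102*np.sin(k),.06+0*k]): cv2.circle(im,tuple(int(v) for v in p),2,(0,255,0),-1)
cv2.imwrite("pics/w2.png",im)
E
python3 sh.py .562,-.076,.099
```

```text
time: 5.25
eef_pos: [0.5624, -0.0768, 0.2004]
orientation: [0.718, 3.058, 0.001]
ft_force: [-0.6, 0.4, -0.5]
width: 0.0186
grip_force: 0.0
5.3 [ 0.5625 -0.0759  0.2003] 0.42 z [ 0.     0.001 -1.   ]
.562,-.076,.099 [ 0.    -0.     0.101]
```

View pics/w2.png

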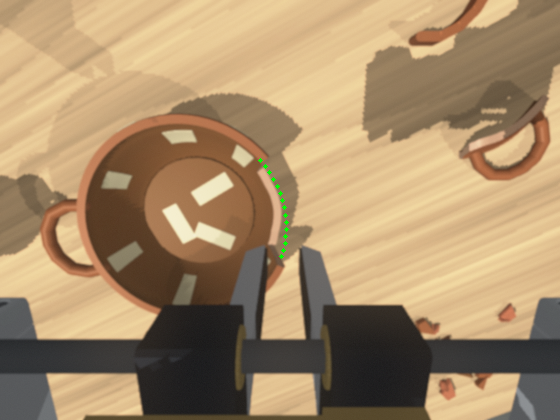

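The green arc lies across the gap from (262,160) to (280,258), so the estimate holds. I'll descend and dwell.

```bash
python3 -m handwheel '{"translation":[[0,0,0.02],[0,0,0.045],[0,0,0.07],[0,0,0.09],[0,0,0.1]],"rotation":[[0,0,0],[0,0,0],[0,0,0],[0,0,0],[0,0,0]]}'
python3 -m handwheel '{"translation":[[0,0,0],[0,0,0],[0,0,0],[0,0,0],[0,0,0]],"rotation":[[0,0,0],[0,0,0],[0,0,0],[0,0,0],[0,0,0]]}' >/dev/null
python3 -m handwheel '{"translation":[[0,0,0],[0,0,0],[0,0,0],[0,0,0],[0,0,0]],"rotation":[[0,0,0],[0,0,0],[0,0,0],[0,0,0],[0,0,0]]}' >/dev/null
python3 -m handwheel '{"translation":[[0,0,0],[0,0,0],[0,0,0],[0,0,0],[0,0,0]],"rotation":[[0,0,0],[0,0,0],[0,0,0],[0,0,0],[0,0,0]]}' >/dev/null
python3 -m handwheel '{"translation":[[0,0,0],[0,0,0],[0,0,0],[0,0,0],[0,0,0]],"rotation":[[0,0,0],[0,0,0],[0,0,0],[0,0,0],[0,0,0]]}' >/dev/null
python3 -m handwheel '{"translation":[[0,0,0],[0,0,0],[0,0,0],[0,0,0],[0,0,0]],"rotation":[[0,0,0],[0,0,0],[0,0,0],[0,0,0],[0,0,0]]}' 
python3 -m handwheel '{"translation":[[0,0,-0.025],[0,0,-0.06],[0,0,-0.095],[0,0,-0.13],[0,0,-0.165]],"rotation":[[0,0,0],[0,0,0],[0,0,0],[0,0,0],[0,0,0]]}' >/dev/null
python3 -m handwheel '{"translation":[[0,0,-0.03],[0,0,-0.06],[0,0,-0.08],[0,0,-0.09],[0,0,-0.09]],"rotation":[[0,0,0],[0,0,0],[0,0,0],[0,0,0],[0,0,0]]}'
python3 -m handwheel '{"translation":[[0,0,0],[0,0,0],[0,0,0],[0,0,0],[0,0,0]],"rotation":[[0,0,0],[0,0,0],[0,0,0],[0,0,0],[0,0,0]]}'
```

```text
time: 5.72
eef_pos: [0.5607, -0.0737, 0.0971]
orientation: [-0.71, -3.055, -0.001]
ft_force: [0.3, 0.0, -0.3]
width: 0.0188
grip_force: 0.0
time: 7.8
eef_pos: [0.5625, -0.076, 0.1002]
orientation: [-0.714, -3.059, 0.0]
ft_force: [0.3, -0.3, 0.4]
width: 0.019
grip_force: 0.0
time: 8.63
eef_pos: [0.5637, -0.0763, 0.3584]
orientation: [0.713, 3.054, -0.001]
ft_force: [0.1, 0.3, 0.6]
width: 0.0189
grip_force: 0.0
time: 9.05
eef_pos: [0.5621, -0.0758, 0.3538]
orientation: [-0.714, -3.057, -0.0]
ft_force: [0.5, -0.1, 0.2]
width: 0.0188
grip_force: 0.0
```

```bash
python3 -c "
from workcell import robot
print(robot.sign_off())"
```

```text
the job is handed in; nothing more can be done
None
```

I pointed at the brown handle sherd and then at the gap in the dish's rim, about 2 s each, lifted the hand about 29 cm above the gap and handed the job in at about 9 s; I saw no sign of contact, and sign-off returned no verdict.

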